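# Bolt the hand-rest bar across the tile

## Task

Get the hand rest ready for painting the tile: first swing the wooden hand-rest bar over the tile until it is against its stop and its steel eye is in line with the two V saddles. Then pick up the loose wooden bolt from the bench, lay it in both saddles with its tip pointing at the eye but short of it, let go, and finally push on the end of its square head (without gripping it) so that the bolt slides through the eye until the head is fully home against the saddle. Leave the tile and the bottles where they are.

Things in the scene. Friction and masses are not known exactly. Their poses are not given: they have to be found in the camera images.
- stand: Fixed wooden stand on a board 110 x 390 x 15 mm. Frame: z up, origin on the bench under the bolt line; y runs along the bolt line from the saddles to the eye and pivot post, x across it (away from the robot at yaw 0). Board: y = -165 to +225 mm, x = +-55 mm. Bolt line (axis of a bolt lying in the saddles): x = 0, z = 90 mm. A stop pin, 68 mm high, stands at x = 21, y = 45 mm.
- saddle_front (a point): On the bolt line, mid-length of the front V saddle (90-degree V open at the top, 57 mm wide, top 10 mm above the bolt line): stand y = -21 to +1 mm, this point at y = -10.
- saddle_rear (a point): The same for the rear V saddle: stand y = -136 to -114 mm, this point at y = -125. Between the saddles there is a 93 mm gap, empty from the bolt line down to the board, for fingers round the bolt. Behind the rear saddle all is free.
- pivot (a point): On the bar's upright pivot axis (post 26 mm thick), stand x = 0, y = 190 mm, at mid-thickness of the bar, z = 68 mm.
- rest_bar (a joint): Angle of the hand-rest bar (rad). 0: in line, against its stop, reaching from the pivot along the stand's -y; grows to 1.5 as the free end swings to the stand's -x side (towards the robot). Stiff, stays where left; 0.1 N m turns it. Wooden slat 30 mm wide, 14 mm thick, z = 61 to 75 mm, from 17 mm behind the pivot to 172 mm in front of it; push its side.
- eye (a point): Centre of the hole in the upright steel eye plate on the bar's free end, 168 mm from the pivot, z = 90 mm. Plate 46 mm square, 10 mm thick, top at z = 113 mm; hole 21 mm in diameter, axis along the bar. In line, the plate spans stand y = 17 to 27 mm.
- bolt: Loose wooden bolt, about 120 g, lying on the bench: shank 16 mm thick, 190 mm long, last 12 mm of the tip tapered to 9 mm; 24 mm square head, 14 mm long. Origin on the axis at mid-shank, x towards the tip (tip +95 mm, head -95 to -109 mm); mass centre about x = -17 mm. Axis 8 (tip) to 12 mm (head) above the bench. Home, the head bears on the rear saddle and the tip is at stand y = 54 mm.
- bolt_tip (a point): Tip of the bolt, on its axis.
- bolt_head (a point): Centre of the end face of the bolt's square head (the face to push).
- tile: White ceramic tile, 86 x 86 x 8 mm, loose on the stand's board under where the bar goes. Origin: centre of its underside. Stays.
- bottle_a: Squat brown squeeze bottle with needle tip, 50 mm wide, 99 mm tall with its needle, standing on the bench. Origin: centre of underside. Stays.
- bottle_b: Green-grey squeeze bottle, 42 mm wide, 101 mm tall. Origin: centre of underside. Stays.
- bottle_c: Slim grey squeeze bottle, 32 mm wide, 105 mm tall. Origin: centre of underside. Stays.

How it is judged (in metres and radians):
On the way, in this order (a step that is already met when the one before it is completed fails the run):
1. the hand-rest bar is swung into line against its stop (within 0.04 rad), with the bolt not yet in the saddles (value of joint rest_bar below 0.04 rad and height (world z) of bolt below 0.06 m), for 0.2 s.
2. the bolt lies in both saddles, let go, its tip short of the eye plate (x of bolt in the frame of stand between -0.006 and 0.006 m and z of bolt in the frame of stand between 0.084 and 0.096 m and angle between the x axis of bolt and the y axis of stand, either way round below 0.06 rad and y of bolt_tip in the frame of stand below 0.0165 m and value of joint rest_bar below 0.04 rad and contact force between the fingers and bolt below 0.2 N and linear speed of bolt below 0.02 m/s), for 0.2 s.
3. the bolt's tip is pushed into the eye, the tool standing behind the end of the bolt's head, not gripping the bolt (x of bolt in the frame of stand between -0.006 and 0.006 m and z of bolt in the frame of stand between 0.084 and 0.096 m and angle between the x axis of bolt and the y axis of stand, either way round below 0.06 rad and y of bolt_tip in the frame of stand above 0.02 m and x of the grasp point in the frame of bolt below -0.112 m and contact force between the fingers and bolt above 0.1 N), for 0.05 s.
At the end, for the whole second after the job is handed in: The bar is in line (within 0.04 rad of its stop); the bolt lies in both saddles along the bolt line (within 6 mm and 0.06 rad) and through the eye, its head home against the rear saddle (within about 6 mm: tip at stand y = 48 to 62 mm), released and at rest (x of bolt in the frame of stand between -0.006 and 0.006 m and z of bolt in the frame of stand between 0.084 and 0.096 m and angle between the x axis of bolt and the y axis of stand, either way round below 0.06 rad and y of bolt_tip in the frame of stand between 0.048 and 0.062 m and value of joint rest_bar below 0.04 rad and horizontal distance between eye and bolt_tip below 0.045 m and linear speed of bolt below 0.02 m/s and contact force between the fingers and bolt below 0.1 N); the robot touches nothing.
It fails at once if the tile is shoved more than 15 mm (distance of tile from where it was at the start of the episode above 0.015 m).
It fails at once if a bottle is moved more than 25 mm or knocked over (distance of any of bottle_a, bottle_b, bottle_c from where it was at the start of the episode above 0.025 m or angle between any of bottle_a, bottle_b, bottle_c's own z axis and vertical above 0.4 rad).
It also fails if it takes over 58 s, if anything falls off the work surface, if the arm or the gripper's body presses on something with over 40 N, if the wrist force passes 120 N, or if a joint passes its speed limit or range.

## Robot

A 7-joint arm with a two-finger parallel gripper is mounted at the origin on a cart in front of the work surface, level with it; the furniture and walls round the work are solid. World frame = base frame: x ahead of the robot, y to its left, z up, the work surface at z = 0. Lengths are in mm, angles in rad, forces in N, time in s.
With the tool pointing down it reaches from about 350 to 900 mm from the base axis. Payload 8.1 kg.
Tool frame: the origin (TCP) lies at the very end of the fingers, on their centre line; the grasp point (between the pads) lies 19 mm behind it (manip.pinch_z is the distance from the TCP to the grasp point, in mm); z points along the fingers, y is the line along which they close (so a half turn about z gives the same grasp; the last joint's range is limited). The gripper opens to 85 mm and grips with 20 to 120 N. Pads are 22 mm wide; open, the fingers measure 114 mm over their backs; the gripper's body (76 mm by 85 mm) begins 54 mm behind the grasp point. The pads swing forward as they close: fully open they stand 13 mm farther back than shut.
Start: joints at [-0.872, 0.434, 0.025, 1.573, -0.012, 1.134, -0.075], TCP at [449.157, 434.625, 231.323] pointing down, gripper open.
Joint ranges: [-2.62, 2.62], [-0.44, 2.09], [-1.27, 1.32], [0.08, 2.57], [-1.32, 4.46], [0.12, 2], [-2.74, 2.74]. Speed limits (rad/s): [2.22, 2.22, 3.01, 3.01, 3.14, 3.14, 3.14].

## Interface

Orientations are given as a unit quaternion [x, y, z, w].
In Python, from workcell import manip gives the robot as it stands.
- The arm moves only by the shell command python3 nudge.py 'ROWS' [OPENING]. ROWS is a JSON list that holds a single list of rows (three levels of brackets), with 1 to 20 rows, each of 6 numbers: dx, dy, dz in m, then a rotation vector rx, ry, rz in rad; each row is the pose to reach, as a shift and turn from the pose commanded when the command began, along the tool's axes at that moment; what a row does not reach only later rows make up. A row lasts 1/12 s, in which the tool goes at most 41.7 mm and 0.125 rad, less where a joint would pass 70% of its speed; a pose out of reach is approached as far as the arm can. OPENING is the finger opening in mm, set as the command begins (- or left out keeps the last). The fingers move at their own pace and stop on an object; the grip force is fixed at half the most. Time passes only in rows, so rows that do not move let the fingers close. It prints the time, the measured TCP pose, the force, the opening and the grip force at its end. Input that does not fit is refused with a message, and nothing moves.
- manip.state(): the state, without advancing time (a new reading comes with each control period).
- manip.grab_frame(name): name is "scene" or "top"; returns the picture (420x560x3 uint8, red, green, blue); there is no depth.
- manip.camera_info(name): a dict with "intrinsics" (3x3 intrinsics, pixels), "T" (4x4, takes a point from camera to world coordinates). Camera axes: x right, y up, looking along -z (the intrinsics and any distortion apply to the point x, -y, -z); pixel columns grow to the right and rows downward; lengths in mm; the calibration is good to about 2 mm. A picture is of the moment at which its call begins. camera_info takes no time and is no camera call.
- manip.close_job(): hands the job in; it is judged then, once.
The state is a dict: "time": time; "joints": joint angles; "qvel": joint speeds; "effort": joint torques, N m; "eef_pos": TCP position; "tcp_rot": TCP orientation; "force": force on the tool from outside, world axes, zero at the start; "moment": the same for the moment, N m; "finger_gap": finger opening in mm; "grip_force": force on a finger pad.
Only numpy, scipy, OpenCV 4.12 (cv2) and the standard library are available. Lean on these libraries where they do the work, as an engineer would, in place of code of your own. Each camera call takes 0.05 s, during which the arm holds its last target. There are 200 camera calls.

## Working session

There is one attempt and no reset: what is moved stays moved. The work goes in short steps, Python scripts to look and compute and a shell command to move; the robot and the scene stay as the last step left them, time stands still between calls to the robot, and variables do not carry over. Pictures are saved under pics/ and viewed, at most 10 in all, crops included, and the job is handed in when it is done.

```bash
ls; mkdir -p pics; python3 - <<'E'
from workcell import manip
import cv2,numpy as np
for n in("scene","top"):
    cv2.imwrite(f"pics/{n}0.png",manip.grab_frame(n)[:,:,::-1])
    c=manip.camera_info(n);print(n,np.round(c["intrinsics"],1).tolist(),np.round(c["T"],3).tolist(),c.keys())
s=manip.state();print(s);print(manip.pinch_z)
E
```

```text
nudge.py
pics
workcell.py
scene [[519.6, 0.0, 275.3], [0.0, 519.6, 209.1], [0.0, 0.0, 1.0]] [[0.733, 0.345, -0.587, -222.478], [-0.681, 0.39, -0.62, -814.308], [0.015, 0.854, 0.521, 717.816], [0.0, 0.0, 0.0, 1.0]] dict_keys(['intrinsics', 'T'])
top [[522.5, 0.0, 275.8], [0.0, 522.5, 216.9], [0.0, 0.0, 1.0]] [[0.006, 0.999, -0.045, 419.188], [-1.0, 0.006, -0.011, -33.947], [-0.011, 0.045, 0.999, 1600.656], [0.0, 0.0, 0.0, 1.0]] dict_keys(['intrinsics', 'T'])
{'time': 0.1, 'joints': array([-0.87159404,  0.43509618,  0.02493802,  1.57399884, -0.01163061,
        1.13399565, -0.07508372]), 'qvel': array([ 1.74132649e-03, -1.60605731e-03, -1.52047205e-03, -2.51036615e-03,
        3.86377221e-04,  9.44028262e-05,  1.09687035e-03]), 'effort': array([ 3.51926996e-03, -6.71750808e+01,  1.02804512e+00, -3.16907501e+01,
        1.57458067e-02,  7.05089449e-03,  2.30585385e-05]), 'eef_pos': array([448.82443266, 434.30622143, 230.64232276]), 'tcp_rot': array([ 3.90263641e-01,  9.20702901e-01, -6.37599253e-04, -2.26763437e-04]), 'force': array([ 0.78606657,  0.49240422, -1.03902203]), 'moment': array([ 0.02758232, -0.02113074, -0.05402355]), 'grip_force': 0.0, 'finger_gap': 85.07197432934828}
18.700000000000003
```

View pics/scene0.png

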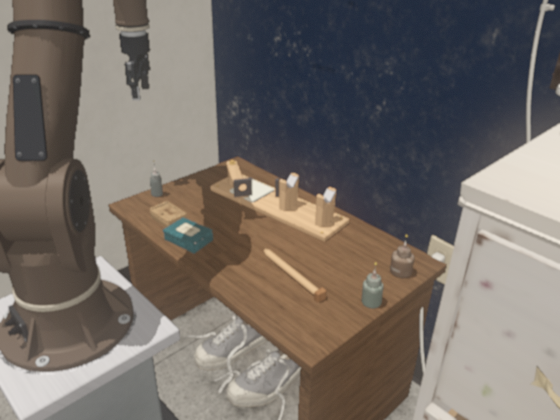

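View pics/top0.png

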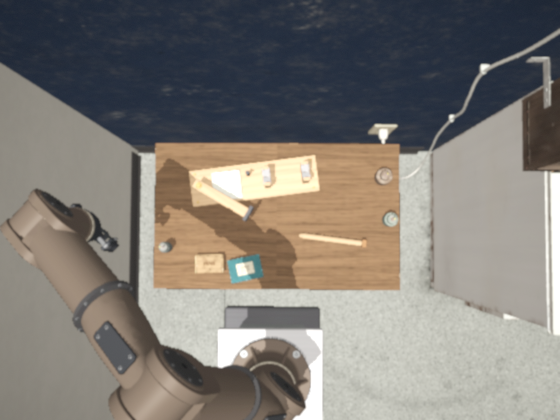

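The scene view shows the stand at the back with its two saddles at about (290,195) and (326,208). The bolt runs from tip (265,253) to head (321,294). In the top view the board spans about (190–320, 155–205), the bar is swung towards the robot with the eye plate at (249,211), and the bolt runs from tip (301,236) to head (364,243).

```bash
cat > h.py <<'E'
import numpy as np,cv2
from workcell import manip
def ray(n,u,v):
    c=manip.camera_info(n);K=c["intrinsics"];T=np.array(c["T"])
    d=np.linalg.inv(K)@[u,v,1];d=T[:3,:3]@[d[0],-d[1],-d[2]]
    return T[:3,3],d
def onz(n,u,v,z):
    o,d=ray(n,u,v);return o+d*(z-o[2])/d[2]
def proj(n,p):
    c=manip.camera_info(n);K=np.array(c["intrinsics"]);T=np.array(c["T"])
    q=T[:3,:3].T@(np.array(p)-T[:3,3]);q=K@[q[0],-q[1],-q[2]];return q[:2]/q[2]
def tri(u1,v1,u2,v2):
    o,d=ray("scene",u1,v1);p,e=ray("top",u2,v2)
    A=np.stack([d,-e],1);t=np.linalg.lstsq(A,p-o,rcond=None)[0]
    a=o+d*t[0];b=p+e*t[1];return (a+b)/2,np.linalg.norm(a-b)
E
python3 - <<'E'
import cv2
t=cv2.imread("pics/top0.png")
c=t[140:295,150:405]
c=cv2.resize(c,None,fx=3.1,fy=3.1,interpolation=cv2.INTER_CUBIC);cv2.imwrite("pics/topc.png",c)
s=cv2.imread("pics/scene0.png")[145:315,180:440]
cv2.imwrite("pics/scenec.png",cv2.resize(s,None,fx=3,fy=3,interpolation=cv2.INTER_CUBIC))
h=cv2.cvtColor(t,cv2.COLOR_BGR2HSV)
for n,(u,v) in dict(board=(210,165),bolt=(320,238),bar=(225,197),table=(350,270),stand2=(285,185)).items(): print(n,h[v,u])
E
```

```text
board [ 15 102 180]
bolt [ 24  53 255]
bar [ 24  52 255]
table [ 15 102 178]
stand2 [ 30  40 255]
```

View pics/topc.png

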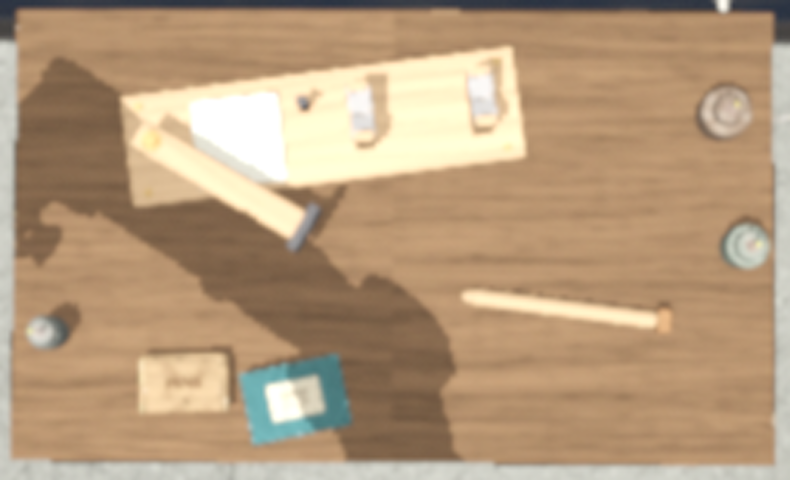

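View pics/scenec.png

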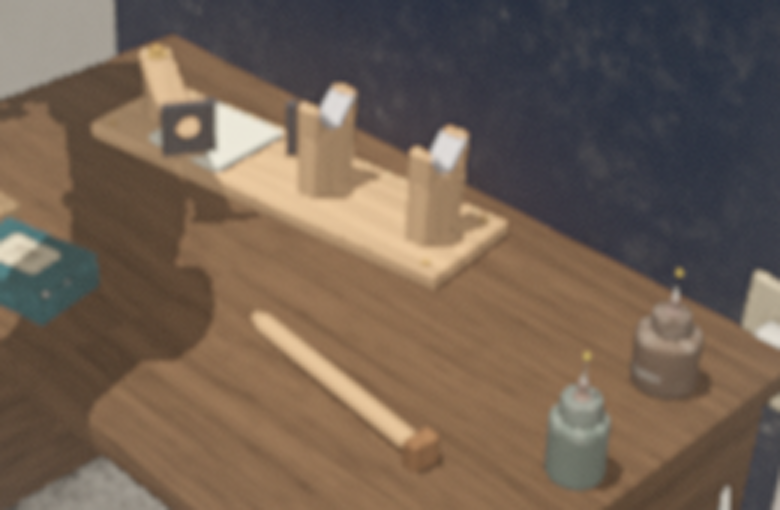

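The top crop shows the board corners at (122,97), (513,47), (525,157) and (133,207), with the bar from its pivot at (150,137) to the eye plate at (303,227). The bolt runs from tip (463,296) to head (670,320). The scene crop shows the near board corner at (437,287) and the right corner at (507,228).

```bash
cat > meas.py <<'E'
from h import *
def up(img,x0,y0,x1,y1,f):
    return cv2.resize(img[y0:y1,x0:x1],None,fx=f,fy=f,interpolation=cv2.INTER_CUBIC)
def toorig(p,x0,y0,f): return (np.array(p)+.5)/f-.5+[x0,y0]
t=cv2.imread("pics/top0.png");f=4
# bolt
c=up(t,290,225,375,255,f);h=cv2.cvtColor(c,cv2.COLOR_BGR2HSV)
m=((h[:,:,2]>215)).astype(np.uint8)
k=max(cv2.findContours(m,0,1)[0],key=cv2.contourArea)
r=cv2.minAreaRect(k);b=toorig(cv2.boxPoints(r),290,225,f);print("bolt rect",r[1],[np.round(onz("top",*p,9)[:2],1).tolist() for p in b])
# board: edges
c=up(t,180,145,330,215,f);g=cv2.cvtColor(c,cv2.COLOR_BGR2HSV)
m=((g[:,:,2]>222)).astype(np.uint8);m=cv2.morphologyEx(m,cv2.MORPH_CLOSE,np.ones((9,9)))
def edge(a,bp,half=14):
    # a,bp endpoints orig px; sample perpendicular gradient of value
    a,bp=np.array(a,float),np.array(bp,float);d=(bp-a)/np.linalg.norm(bp-a);n=np.array([-d[1],d[0]])
    V=cv2.cvtColor(t,cv2.COLOR_BGR2HSV)[:,:,2].astype(np.float32);V=t[:,:,0].astype(np.float32)
    pts=[]
    s=np.arange(-4,4.01,.1)
    for w in np.linspace(.06,.94,60):
        q=a+(bp-a)*w;P=q+s[:,None]*n
        v=cv2.remap(V,P[:,0].astype(np.float32)[None],P[:,1].astype(np.float32)[None],cv2.INTER_LINEAR)[0]
        gr=np.abs(np.gradient(cv2.GaussianBlur(v[None],(0,0),4)[0]))
        if gr.max()>.8: pts.append(P[gr.argmax()])
    l=cv2.fitLine(np.array(pts,np.float32),cv2.DIST_HUBER,0,.01,.01).ravel();print("edge n",len(pts));return l
o=lambda x,y:(x/3.1+150-.3,y/3.1+140-.3)
C=[o(122,97),o(513,47),o(525,157),o(133,207)]
L=[edge(C[0],C[1]),edge(C[1],C[2]),edge(C[2],C[3]) ,edge(C[3],C[0])]
def X(l,m):
    A=np.stack([l[:2],-m[:2]],1);s=np.linalg.solve(A,m[2:]-l[2:]);return l[2:]+s[0]*l[:2]
K=[X(L[3],L[0]),X(L[0],L[1]),X(L[1],L[2]),X(L[2],L[3])]
W=[onz("top",*p,15)[:2] for p in K]
print("hand",np.round(C,1).tolist());print("fit",np.round(K,1).tolist());print("world",np.round(W,1).tolist())
print("sides",[round(float(np.linalg.norm(W[i]-W[(i+1)%4])),1) for i in range(4)])
# stand y axis: from right(C1,C2) to left(C0,C3)
d=(W[0]-W[1])+(W[3]-W[2]);d/=np.linalg.norm(d);cen=np.mean(W,0)
org=cen-30*d;xa=np.array([d[1],-d[0]]);print("yaxis",d,"xaxis",xa,"yaw",np.arctan2(-d[0],d[1]),"origin",org)
S=lambda x,y,z:np.r_[org+xa*x+d*y,z]
for nm,p in dict(pivot=S(0,190,75),sf=S(0,-10,100),sr=S(0,-125,100),pin=S(21,45,68),corner=S(-55,-165,15),c2=S(55,-165,15),c3=S(-55,225,15)).items():
    a=proj("top",p);s=proj("scene",p)
    print(nm,np.round(p,1),"topcrop",np.round((a-[150,140])*3.1),"scenecrop",np.round((s-[180,145])*3))
for nm,(x,y),(u,v),z in [("eye",(303,227),0,0) if 0 else ("eyeplate top centre",(303,225),(188,100),113)]:
    print(nm,onz("top",*o(x,y),z),tri(u/3+180,v/3+145,*o(x,y)))
print("tip",onz("top",*o(461,295),8),onz("scene",255/3+180,317/3+145,8));print("head end",onz("top",*o(672,320),12),"scene head center end",onz("scene",430/3+180,455/3+145,12))
E
python3 meas.py
```

```text
bolt rect (271.1661376953125, 25.638870239257812) [[424.6, -84.3], [444.0, -86.5], [421.5, -291.1], [402.2, -288.8]]
edge n 60
edge n 60
edge n 58
edge n 60
hand [[189.1, 171.0], [315.2, 154.9], [319.1, 190.3], [192.6, 206.5]]
fit [[188.1999969482422, 170.6999969482422], [314.6000061035156, 154.5], [319.3999938964844, 190.3000030517578], [192.5, 206.5]]
world [[630.5, 251.9], [682.0, -134.1], [572.5, -148.9], [521.0, 237.2]]
sides [389.4, 110.6, 389.4, 110.4]
yaxis [-0.13223163  0.99121884] xaxis [0.99121884 0.13223163] yaw 0.13262004546126907 origin [605.4836135   21.77770655]
pivot [580.4 210.1  75. ] topcrop [150. 140.] scenecrop [157.  54.]
sf [606.8  11.9 100. ] topcrop [359. 110.] scenecrop [328.  97.]
sr [ 622.  -102.1  100. ] topcrop [482.  94.] scenecrop [440. 141.]
pin [620.3  69.2  68. ] topcrop [300.  99.] scenecrop [293. 101.]
corner [ 572.8 -149.    15. ] topcrop [525. 156.] scenecrop [435. 275.]
c2 [ 681.8 -134.5   15. ] topcrop [511.  45.] scenecrop [509. 219.]
c3 [521.2 237.5  15. ] topcrop [131. 206.] scenecrop [ 91. 121.]
eyeplate top centre [499.03878618  63.22352107 113.        ] (array([497.9761486 ,  63.95917708, 114.22514913]), np.float64(2.5761190571899983))
tip [436.6839188  -85.81183129   8.        ] [433.98261694 -88.62147801   8.        ]
head end [ 413.45303695 -292.01661025   12.        ] scene head center end [ 412.63330069 -291.22381002   12.        ]
```

```bash
cat > go.py <<'E'
# usage: go.py frame x y z yaw ; frame w or s (stand); tool y axis along (cos yaw, sin yaw) of that frame, tool down
import sys
from h import *
from scipy.spatial.transform import Rotation as R
org=np.array([605.5,21.8]);Y0=.1326
def S(x,y): c,s=np.cos(Y0),np.sin(Y0);return org+[c*x-s*y,s*x+c*y]
st=manip.state();Rm=R.from_quat(st["tcp_rot"]);f=sys.argv[1]
x,y,z,yaw=map(float,sys.argv[2:6])
p=np.r_[S(x,y) if f=='s' else [x,y],z];yaw+=Y0*(f=='s')
ty=np.array([np.cos(yaw),np.sin(yaw),0]);tz=np.array([0,0,-1.]);tx=np.cross(ty,tz)
T=R.from_matrix(np.stack([tx,ty,tz],1))
q=st["eef_pos"]
print("t",round(st["time"],2),"pos",np.round(q,1),"standxy",np.round(np.linalg.inv(np.stack([S(1,0)-org,S(0,1)-org],1))@(q[:2]-org),1),"F",np.round(st["force"],1),"gap",round(st["finger_gap"],1),"J",np.round(st["joints"],2))
print("d",np.round(Rm.inv().apply(p-q),1),"rv",np.round((Rm.inv()*T).as_rotvec(),3))
E
python3 go.py s -110 110 200 0; python3 go.py s -110 110 50 0
```

```text
t 0.1 pos [448.8 434.3 230.6] standxy [-100.8  429.6] F [ 0.8  0.5 -1. ] gap 85.1 J [-0.87  0.44  0.02  1.57 -0.01  1.13 -0.08]
d [-251.5 -197.3   30.9] rv [-0.001  0.001  0.636]
t 0.1 pos [448.8 434.3 230.6] standxy [-100.8  429.6] F [ 0.8  0.5 -1. ] gap 85.1 J [-0.87  0.44  0.02  1.57 -0.01  1.13 -0.08]
d [-251.5 -197.1  180.9] rv [-0.001  0.001  0.636]
```
Interpolation: each row target; give 10 rows: same pose repeated to (−251.5,−197.3,80), rotated. Position goes 41.7mm per row → 8 rows+ . Keep z 80 lower (150): bottles 105; ok go z=+80 => TCP 150, finger open 85 though; fine. Then add 1 row.

The manual's scale: shifts go in m. Converting my numbers, -251.5 mm is -0.2515, -197.3 mm is -0.1973.

```bash
python3 nudge.py '[[[-0.126,-0.099,0.04,0,0,0.32],[-0.2515,-0.1973,0.08,0,0,0.636],[-0.2515,-0.1973,0.08,0,0,0.636],[-0.2515,-0.1973,0.08,0,0,0.636],[-0.2515,-0.1973,0.08,0,0,0.636],[-0.2515,-0.1973,0.08,0,0,0.636],[-0.2515,-0.1973,0.08,0,0,0.636],[-0.2515,-0.1973,0.08,0,0,0.636],[-0.2515,-0.1973,0.08,0,0,0.636],[-0.2515,-0.1973,0.08,0,0,0.636],[-0.2515,-0.1973,0.08,0,0,0.636],[-0.2515,-0.1973,0.08,0,0,0.636]]]' 0; python3 go.py s -110 110 50 0;python3 - <<'E'
from h import *
cv2.imwrite("pics/s1.png",cv2.resize(manip.grab_frame("scene")[100:300,50:330,::-1],None,fx=2.8,fy=2.8))
E
```

```text
time: 1.1
eef_pos: [482.3, 118.2, 151.4]
tcp_rot: [0.658, 0.753, 0.0, -0.0]
force: [-0.4, 0.4, 0.0]
finger_gap: 0.1
grip_force: 0.0
t 1.1 pos [482.3 118.2 151.4] standxy [-109.4  111.9] F [-0.4  0.4  0. ] gap 0.1 J [-0.53  0.32  0.23  2.   -0.1   0.84 -0.11]
d [ -1.9  -0.6 101.4] rv [ 0.    -0.001  0.002]
```

To row units: 101 mm is 0.101, 80 mm is 0.08.

```bash
python3 nudge.py '[[[-0.002,-0.0006,0.04,0,0,0],[-0.002,-0.0006,0.08,0,0,0],[-0.002,-0.0006,0.101,0,0,0],[-0.002,-0.0006,0.101,0,0,0],[-0.002,-0.0006,0.101,0,0,0]]]' ; python3 go.py s -40 60 50 0
```

```text
time: 1.57
eef_pos: [481.3, 115.4, 49.9]
tcp_rot: [0.658, 0.753, -0.001, -0.001]
force: [0.3, 0.6, 0.7]
finger_gap: -0.3
grip_force: 0.0
t 1.57 pos [481.3 115.4  49.9] standxy [-110.7  109.2] F [0.3 0.6 0.7] gap -0.3 J [-0.49  0.47  0.19  2.09 -0.15  0.6  -0.06]
d [-49.4  70.6  -0.2] rv [-0.002  0.     0.002]
```

```bash
python3 nudge.py '[[[-0.01,0.014,0,0,0,0],[-0.02,0.028,0,0,0,0],[-0.03,0.042,0,0,0,0],[-0.04,0.056,0,0,0,0],[-0.05,0.07,0,0,0,0],[-0.05,0.07,0,0,0,0]]]' ; python3 go.py s -28 60 50 0;python3 - <<'E'
from h import *
a=cv2.resize(manip.grab_frame("top")[145:235,180:330,::-1],None,fx=4,fy=4,interpolation=2)
cv2.imwrite("pics/t2.png",a)
E
```

```text
time: 2.07
eef_pos: [562.4, 73.2, 53.1]
tcp_rot: [0.659, 0.752, 0.002, 0.002]
force: [0.7, -0.6, 0.1]
finger_gap: 0.1
grip_force: 0.0
t 2.07 pos [562.4  73.2  53.1] standxy [-35.9  56.6] F [ 0.7 -0.6  0.1] gap 0.1 J [-0.36  0.55  0.19  1.92 -0.16  0.68  0.06]
d [3.4 7.9 3.1] rv [ 0.006  0.001 -0.001]
```

View pics/t2.png

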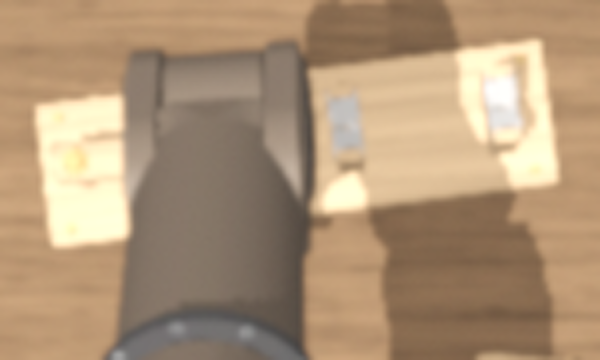

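The arm covers the eye, but the visible bar end near the pivot (75,160) already lies almost along the board. I'll push on slowly.

```bash
python3 nudge.py '[[[0.001,0.002,0,0,0,0],[0.001,0.004,0,0,0,0],[0.001,0.006,0,0,0,0],[0.001,0.007,0,0,0,0],[0.001,0.007,0,0,0,0]]]' ; python3 go.py s -28 60 50 0
```

```text
time: 2.53
eef_pos: [564.6, 76.8, 50.4]
tcp_rot: [0.658, 0.753, 0.0, -0.0]
force: [-0.5, -0.7, -0.5]
finger_gap: 0.1
grip_force: 0.0
t 2.53 pos [564.6  76.8  50.4] standxy [-33.3  59.9] F [-0.5 -0.7 -0.5] gap 0.1 J [-0.36  0.56  0.19  1.91 -0.16  0.69  0.05]
d [0.1 5.3 0.4] rv [-0.    -0.     0.001]
```

```bash
python3 nudge.py '[[[0,0.002,0,0,0,0],[0,0.004,0,0,0,0],[0,0.005,0,0,0,0],[0,0.006,0,0,0,0],[0,0.006,0,0,0,0]]]' ; python3 go.py s -28 60 50 0
```

```text
time: 2.95
eef_pos: [569.1, 76.8, 50.0]
tcp_rot: [0.659, 0.752, -0.001, -0.001]
force: [-6.8, -0.9, 5.0]
finger_gap: -0.1
grip_force: 3.2
t 2.95 pos [569.1  76.8  50. ] standxy [-28.8  59.3] F [-6.8 -0.9  5. ] gap -0.1 J [-0.36  0.57  0.19  1.89 -0.16  0.7   0.05]
d [ 0.7  0.8 -0. ] rv [-0.003 -0.     0.   ]
```

To row units: 3 mm is 0.003, 2 mm is 0.002.

```bash
python3 nudge.py '[[[0,0.002,0,0,0,0],[0,0.003,0,0,0,0],[0,0.003,0,0,0,0],[0,0.003,0,0,0,0]]]' ; python3 go.py s -60 60 50 0
```

```text
time: 3.28
eef_pos: [569.3, 76.8, 49.6]
tcp_rot: [0.659, 0.752, -0.003, -0.003]
force: [-14.4, -1.9, 11.6]
finger_gap: 0.2
grip_force: 7.8
t 3.28 pos [569.3  76.8  49.6] standxy [-28.7  59.3] F [-14.4  -1.9  11.6] gap 0.2 J [-0.36  0.57  0.19  1.89 -0.16  0.71  0.06]
d [  0.7 -31.3  -0.1] rv [-0.008 -0.     0.   ]
```

To row units: -90 mm is -0.09, -80 mm is -0.08.

```bash
python3 nudge.py '[[[0,-0.02,0,0,0,0],[0,-0.045,0,0,0,0],[0,-0.06,-0.04,0,0,0],[0,-0.08,-0.08,0,0,0],[0,-0.08,-0.09,0,0,0],[0,-0.08,-0.09,0,0,0]]]' 85 ; python3 - <<'E'
from h import *
cv2.imwrite("pics/s3.png",cv2.resize(manip.grab_frame("scene")[140:260,200:370,::-1],None,fx=4.5,fy=4.5,interpolation=2))
E
python3 go.py w 424.9 -175.3 120 -.109
```

```text
time: 3.78
eef_pos: [495.9, 67.1, 143.9]
tcp_rot: [0.659, 0.752, 0.003, 0.002]
force: [1.0, -0.9, -0.2]
finger_gap: 72.5
grip_force: 0.0
t 3.83 pos [495.7  67.2 142.2] standxy [-102.9   59.5] F [-0.8 -0.2 -0. ] gap 79.1 J [-0.42  0.33  0.23  2.   -0.1   0.81 -0.  ]
d [-231.  -102.4   21.5] rv [ 0.004 -0.001  0.242]
```

View pics/s3.png

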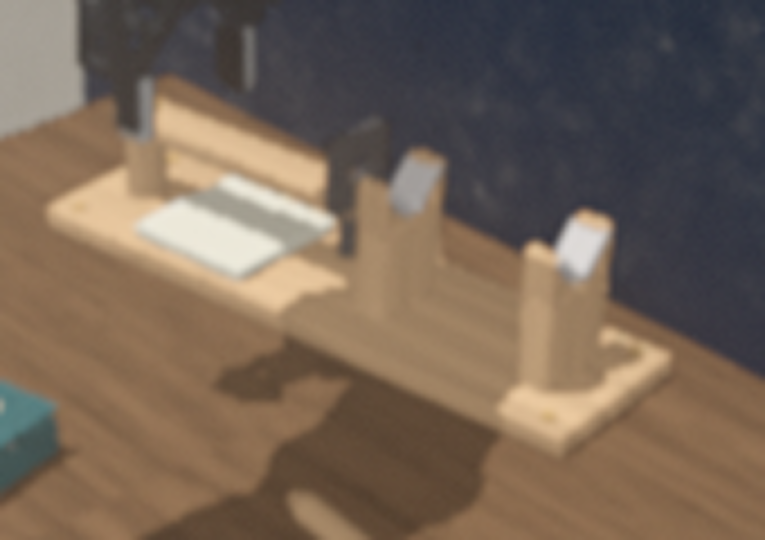

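The bar is in line, with the eye plate at (355,180) right behind the front saddle and the tile in place. Next is the bolt.

To row units: -231 mm is -0.231, -115 mm is -0.115.

```bash
python3 nudge.py '[[[-0.115,-0.051,0,0,0,0.12],[-0.231,-0.1024,0.01,-0.004,0,0.242],[-0.231,-0.1024,0.021,-0.004,0,0.242],[-0.231,-0.1024,0.021,-0.004,0,0.242],[-0.231,-0.1024,0.021,-0.004,0,0.242],[-0.231,-0.1024,0.021,-0.004,0,0.242],[-0.231,-0.1024,0.021,-0.004,0,0.242],[-0.231,-0.1024,0.021,-0.004,0,0.242],[-0.231,-0.1024,0.021,-0.004,0,0.242]]]' 60; python3 go.py w 424.9 -175.3 5 -.109
```

```text
time: 4.58
eef_pos: [423.4, -175.6, 118.5]
tcp_rot: [0.745, 0.667, 0.001, 0.001]
force: [-0.3, 0.3, 0.2]
finger_gap: 60.1
grip_force: 0.0
t 4.58 pos [ 423.4 -175.6  118.5] standxy [-206.6 -171.6] F [-0.3  0.3  0.2] gap 60.1 J [-0.01  0.31  0.35  2.13 -0.16  0.72  0.35]
d [  0.4   1.1 113.5] rv [ 0.003 -0.001 -0.001]
```

To row units: 113 mm is 0.113, 105 mm is 0.105.

```bash
python3 nudge.py '[[[0,0.001,0.03,0,0,0],[0,0.001,0.06,0,0,0],[0,0.001,0.09,0,0,0],[0,0.001,0.105,0,0,0],[0,0.001,0.113,0,0,0],[0,0.001,0.113,0,0,0],[0,0.001,0.113,0,0,0]]]' ; python3 go.py w 424.9 -175.3 4 -.109
```

```text
time: 5.17
eef_pos: [425.5, -174.9, 6.4]
tcp_rot: [0.744, 0.668, 0.002, 0.001]
force: [-0.3, 0.7, 0.6]
finger_gap: 60.2
grip_force: 0.0
t 5.17 pos [ 425.5 -174.9    6.4] standxy [-204.5 -171.2] F [-0.3  0.7  0.6] gap 60.2 J [ 0.09  0.52  0.25  2.2  -0.29  0.44  0.46]
d [-0.5 -0.5  2.4] rv [ 0.004 -0.001  0.001]
```

```bash
python3 nudge.py '[[[0,0,0,0,0,0],[0,0,0,0,0,0],[0,0,0,0,0,0],[0,0,0,0,0,0],[0,0,0,0,0,0],[0,0,0,0,0,0],[0,0,0,0,0,0],[0,0,0,0,0,0]]]' 0; python3 go.py s 0 -84 160 0
```

```text
time: 5.83
eef_pos: [425.6, -175.9, 7.2]
tcp_rot: [0.745, 0.667, 0.002, 0.002]
force: [-0.5, 1.2, 8.8]
finger_gap: 13.8
grip_force: 58.5
t 5.83 pos [ 425.6 -175.9    7.2] standxy [-204.5 -172.1] F [-0.5  1.2  8.8] gap 13.8 J [ 0.09  0.52  0.25  2.2  -0.29  0.44  0.46]
d [ 134.7  178.3 -151.7] rv [ 0.006  0.    -0.242]
```

The gap of 13.8 mm on a 16 mm shank means the tips are pinching above the axis, so I'll reopen and grip lower.

To row units: 2 mm is 0.002, 4.5 mm is 0.0045.

```bash
python3 nudge.py '[[[0,0,0,0,0,0],[0,0,0,0,0,0],[0,0,0.002,0,0,0],[0,0,0.0045,0,0,0],[0,0,0.0045,0,0,0],[0,0,0.0045,0,0,0]]]' 60; python3 nudge.py '[[[0,0,0,0,0,0],[0,0,0,0,0,0],[0,0,0,0,0,0],[0,0,0,0,0,0],[0,0,0,0,0,0],[0,0,0,0,0,0],[0,0,0,0,0,0],[0,0,0,0,0,0]]]' 0; python3 go.py s 0 -84 160 0
```

```text
time: 6.33
eef_pos: [424.7, -175.7, 1.5]
tcp_rot: [0.745, 0.667, 0.001, 0.001]
force: [0.7, -0.6, -0.4]
finger_gap: 60.0
grip_force: 0.0
time: 7.0
eef_pos: [425.1, -175.8, 2.0]
tcp_rot: [0.745, 0.667, 0.002, 0.001]
force: [-1.3, 0.4, 5.1]
finger_gap: 13.6
grip_force: 58.6
t 7.0 pos [ 425.1 -175.8    2. ] standxy [-205. -172.] F [-1.3  0.4  5.1] gap 13.6 J [ 0.09  0.53  0.24  2.21 -0.3   0.43  0.47]
d [ 134.6  178.6 -157.2] rv [ 0.004 -0.    -0.242]
```

Same gap, so that is just pad compliance and the grip is good. Lifting.

To row units: -157 mm is -0.157, -125 mm is -0.125.

```bash
python3 nudge.py '[[[0,0,-0.015,0,0,0],[0,0,-0.045,0,0,0],[0,0,-0.085,0,0,0],[0,0,-0.125,0,0,0],[0,0,-0.157,0,0,0],[0,0,-0.157,0,0,0],[0,0,-0.157,0,0,0]]]'; python3 go.py s -80 -84 160 0;python3 - <<'E'
from h import *
for n in("scene","top"):
    cv2.imwrite(f"pics/{n}4.png",manip.grab_frame(n)[:,:,::-1])
a=cv2.imread("pics/scene4.png")[100:330,180:440]
cv2.imwrite("pics/s4c.png",cv2.resize(a,None,fx=2.6,fy=2.6,interpolation=2))
E
```

```text
time: 7.58
eef_pos: [425.4, -175.9, 160.3]
tcp_rot: [0.744, 0.668, 0.003, 0.003]
force: [0.4, -0.1, -1.7]
finger_gap: 13.8
grip_force: 58.8
t 7.58 pos [ 425.4 -175.9  160.3] standxy [-204.6 -172.2] F [ 0.4 -0.1 -1.7] gap 13.8 J [-0.05  0.25  0.39  2.08 -0.13  0.83  0.32]
d [115.4  99.9   1.2] rv [ 0.008  0.    -0.241]
```

View pics/s4c.png

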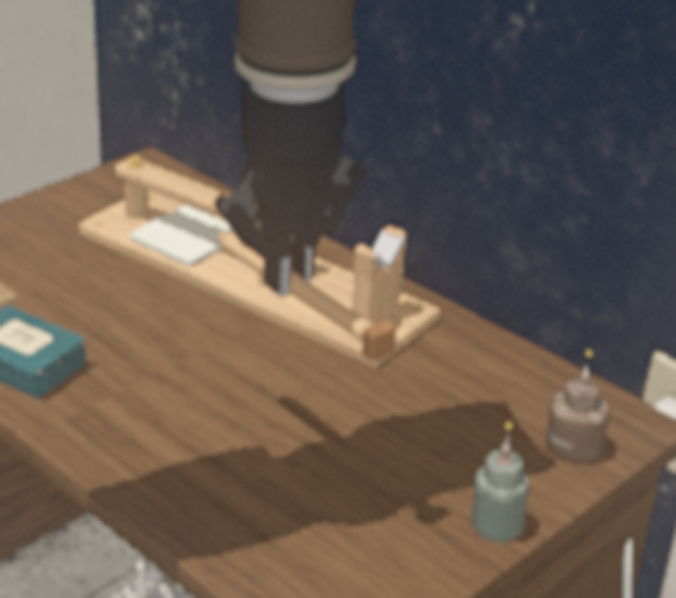

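The bolt is held, with its tip at about (218,232) and its head at about (378,340) in the crop. I'll check the tilt against the expected line.

```bash
python3 - <<'E'
from h import *
g=np.array([425.4,-175.9]);d=np.array([.109,.994])
for z in(162,165,168,172):
    print(z,[np.round((proj("scene",np.r_[g+d*s,z])-[180,100])*2.6) for s in(90,0,-100,-114)])
# head centre (brown) in scene: 
im=cv2.imread("pics/scene4.png");h=cv2.cvtColor(im,cv2.COLOR_BGR2HSV)[215:245,310:345]
print(h[15,15],np.round(onz("scene",378/2.6+180,340/2.6+100,160),1))
E
```

```text
162 [array([221., 240.]), array([288., 286.]), array([371., 344.]), array([384., 353.])]
165 [array([221., 237.]), array([288., 283.]), array([372., 341.]), array([384., 349.])]
168 [array([221., 234.]), array([288., 280.]), array([372., 337.]), array([385., 346.])]
172 [array([221., 230.]), array([288., 275.]), array([372., 333.]), array([385., 341.])]
[ 13 122 134] [ 424.4 -273.1  160. ]
```

```bash
python3 go.py s 0 -84 130 0
```

```text
t 7.68 pos [ 423.7 -175.4  158.1] standxy [-206.3 -171.4] F [ 0.  -0.4 -1. ] gap 13.5 J [-0.05  0.25  0.39  2.08 -0.13  0.82  0.32]
d [134.2 179.4  28.7] rv [ 0.003 -0.    -0.241]
```

```bash
python3 nudge.py '[[[0.022,0.03,0,0,0,-0.06],[0.045,0.06,0,0,0,-0.12],[0.067,0.09,0,0,0,-0.18],[0.09,0.12,0.005,0,0,-0.241],[0.112,0.15,0.01,0,0,-0.241],[0.134,0.1794,0.02,0,0,-0.241],[0.134,0.1794,0.028,0,0,-0.241],[0.134,0.1794,0.028,0,0,-0.241],[0.134,0.1794,0.028,0,0,-0.241],[0.134,0.1794,0.028,0,0,-0.241]]]'; python3 go.py s 0 -84 84 0;python3 - <<'E'
from h import *
cv2.imwrite("pics/t5.png",cv2.resize(manip.grab_frame("top")[140:220,180:340,::-1],None,fx=4,fy=4,interpolation=2))
cv2.imwrite("pics/s5.png",cv2.resize(manip.grab_frame("scene")[130:260,230:380,::-1],None,fx=4.5,fy=4.5,interpolation=2))
E
```

```text
time: 8.52
eef_pos: [616.0, -63.3, 130.6]
tcp_rot: [0.66, 0.752, 0.0, 0.001]
force: [-1.1, -0.7, -0.6]
finger_gap: 13.4
grip_force: 58.9
t 8.52 pos [616.  -63.3 130.6] standxy [ -0.8 -85.7] F [-1.1 -0.7 -0.6] gap 13.4 J [-0.18  0.53  0.28  1.72 -0.18  0.92  0.31]
d [ 1.7  0.8 46.6] rv [ 0.001  0.001 -0.002]
```

View pics/s5.png

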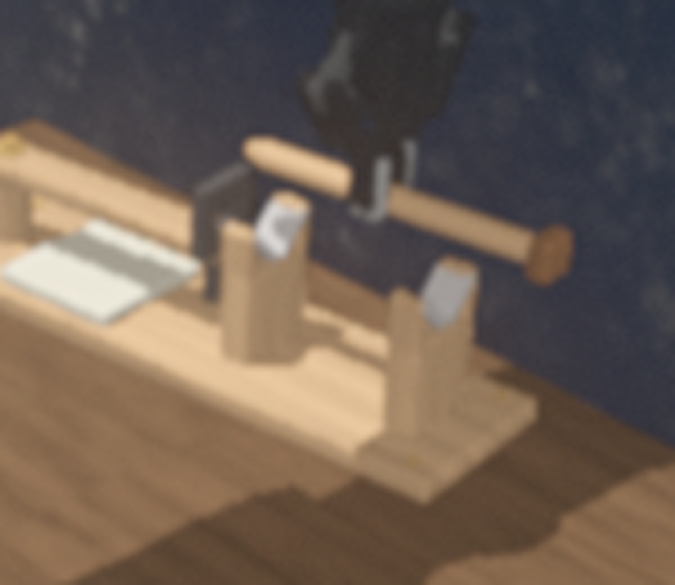

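The bolt hangs over both saddles, with its tip at (247,152) and head end at about (560,256). I'll compute the tip's stand y.

```bash
python3 - <<'E'
from h import *
org=np.array([605.5,21.8]);d=np.array([-.1322,.9912]);xa=np.array([.9912,.1322])
for nm,(u,v),z in [("tip",(247,150),138),("headend",(558,257),138)]:
    u,v=u/4.5+230-.4,v/4.5+130-.4
    p=onz("scene",u,v,z)[:2]-org;print(nm,"x",p@xa,"y",p@d)
    # height if x=0 plane
    o,r=ray("scene",u,v);n=np.r_[xa,0];t=((np.r_[org,0]-o)@n)/(r@n);q=o+r*t;print("  on x=0: y",(q[:2]-org)@d,"z",q[2])
E
```

```text
tip x -4.960071546903054 y 3.0892314688839413
  on x=0: y 6.9575196153680645 z 134.89513635772425
headend x 4.037990627275601 y -194.85101479106947
  on x=0: y -197.1152822681739 z 140.5033488234867
```

To row units: 46 mm is 0.046, 44 mm is 0.044.

```bash
python3 nudge.py '[[[0,0.0008,0.015,0,0,0],[0,0.0008,0.03,0,0,0],[0,0.0008,0.04,0,0,0],[0,0.0008,0.044,0,0,0],[0,0.0008,0.046,0,0,0],[0,0.0008,0.046,0,0,0]]]'; python3 go.py s 0 -84 83 0
```

```text
time: 9.12
eef_pos: [618.1, -62.3, 85.7]
tcp_rot: [0.659, 0.752, 0.001, 0.001]
force: [0.5, -0.5, -0.4]
finger_gap: 13.6
grip_force: 58.9
t 9.12 pos [618.1 -62.3  85.7] standxy [  1.4 -85. ] F [ 0.5 -0.5 -0.4] gap 13.6 J [-0.17  0.58  0.27  1.76 -0.2   0.83  0.32]
d [ 1.  -1.4  2.7] rv [ 0.004  0.    -0.001]
```

```bash
python3 nudge.py '[[[0,0,0.001,0,0,0],[0,0,0.002,0,0,0],[0,0,0.002,0,0,0],[0,0,0.002,0,0,0]]]'; python3 go.py s 0 -84 83 0
```

```text
time: 9.45
eef_pos: [618.6, -62.3, 84.2]
tcp_rot: [0.659, 0.752, 0.002, 0.002]
force: [-1.7, -0.3, 3.6]
finger_gap: 13.8
grip_force: 59.5
t 9.45 pos [618.6 -62.3  84.2] standxy [  1.8 -85.1] F [-1.7 -0.3  3.6] gap 13.8 J [-0.17  0.58  0.27  1.76 -0.2   0.82  0.32]
d [ 1.1 -1.8  1.2] rv [ 0.005  0.001 -0.001]
```

```bash
python3 nudge.py '[[[0,-0.001,0.0005,0,0,0],[0,-0.0012,0.001,0,0,0],[0,-0.0012,0.001,0,0,0],[0,-0.0012,0.001,0,0,0]]]'; python3 nudge.py '[[[0,0,0,0,0,0],[0,0,0,0,0,0],[0,0,0,0,0,0],[0,0,0,0,0,0],[0,0,0,0,0,0],[0,0,0,0,0,0]]]' 60; python3 go.py s 0 -84 170 0
```

```text
time: 9.78
eef_pos: [617.3, -62.2, 83.0]
tcp_rot: [0.659, 0.752, 0.002, 0.002]
force: [-1.8, -1.0, 4.5]
finger_gap: 13.3
grip_force: 59.7
time: 10.28
eef_pos: [617.1, -62.1, 82.5]
tcp_rot: [0.659, 0.752, 0.001, 0.001]
force: [0.0, 0.2, -0.0]
finger_gap: 59.7
grip_force: 0.0
t 10.28 pos [617.1 -62.1  82.5] standxy [  0.5 -84.7] F [ 0.   0.2 -0. ] gap 59.7 J [-0.16  0.58  0.26  1.76 -0.2   0.82  0.33]
d [  0.7  -0.1 -87.5] rv [ 0.004  0.    -0.001]
```

To row units: -145 mm is -0.145, -120 mm is -0.12.

```bash
python3 nudge.py '[[[0,0,-0.03,0,0,0],[0,0,-0.06,0,0,0],[0,0,-0.087,0,0,0],[0,0,-0.087,0,0,0],[-0.04,0,-0.087,0,0,0],[-0.08,0,-0.087,0,0,0],[-0.12,0,-0.087,0,0,0],[-0.145,0,-0.087,0,0,0],[-0.145,0,-0.087,0,0,0],[-0.145,0,-0.087,0,0,0]]]' 0; python3 go.py s 0 -230 76 0;python3 - <<'E'
from h import *
cv2.imwrite("pics/t6.png",manip.grab_frame("top")[:,:,::-1])
cv2.imwrite("pics/s6.png",cv2.resize(manip.grab_frame("scene")[130:260,230:380,::-1],None,fx=4.5,fy=4.5,interpolation=2))
E
```

```text
time: 11.12
eef_pos: [635.3, -208.3, 169.3]
tcp_rot: [0.66, 0.751, 0.001, 0.002]
force: [0.4, 0.9, -0.0]
finger_gap: 0.3
grip_force: 0.0
t 11.12 pos [ 635.3 -208.3  169.3] standxy [  -0.8 -232.1] F [ 0.4  0.9 -0. ] gap 0.3 J [ 0.04  0.56  0.31  1.55 -0.19  1.05  0.53]
d [ 2.2  0.5 93.3] rv [ 0.004  0.001 -0.004]
```

View pics/s6.png

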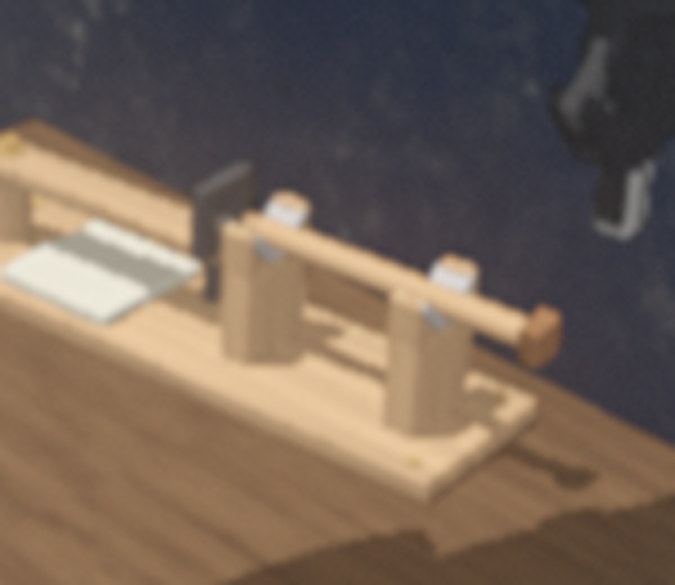

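The bolt lies in both saddles, with its head end at about (550,335) and its tip at (247,220), just short of the eye plate. Now I'll lower behind the head and push.

To row units: 93 mm is 0.093, 85 mm is 0.085.

```bash
python3 nudge.py '[[[0,0.0005,0.03,0,0,0],[0,0.0005,0.06,0,0,0],[0,0.0005,0.085,0,0,0],[0,0.0005,0.093,0,0,0],[0,0.0005,0.093,0,0,0],[0,0.0005,0.093,0,0,0]]]'; python3 go.py s 0 -205 76 0
```

```text
time: 11.72
eef_pos: [637.2, -204.9, 77.3]
tcp_rot: [0.658, 0.753, 0.002, 0.001]
force: [0.2, 0.3, 1.0]
finger_gap: 0.2
grip_force: 0.0
t 11.72 pos [ 637.2 -204.9   77.3] standxy [   1.5 -228.9] F [0.2 0.3 1. ] gap 0.2 J [ 0.06  0.66  0.28  1.63 -0.22  0.88  0.55]
d [23.9 -1.5  1.3] rv [0.004 0.    0.001]
```

To row units: 36 mm is 0.036, 20 mm is 0.02.

```bash
python3 nudge.py '[[[0.005,-0.001,0,0,0,0],[0.01,-0.0015,0,0,0,0],[0.014,-0.0015,0,0,0,0],[0.017,-0.0015,0,0,0,0],[0.02,-0.0015,0,0,0,0],[0.022,-0.0015,0,0,0,0],[0.024,-0.0015,0,0,0,0],[0.026,-0.0015,0,0,0,0],[0.028,-0.0015,0,0,0,0],[0.03,-0.0015,0,0,0,0],[0.032,-0.0015,0,0,0,0],[0.034,-0.0015,0,0,0,0],[0.036,-0.0015,0,0,0,0],[0.038,-0.0015,0,0,0,0],[0.04,-0.0015,0,0,0,0],[0.04,-0.0015,0,0,0,0]]]'; python3 go.py s 0 -161 76 0;python3 - <<'E'
from h import *
cv2.imwrite("pics/s7.png",cv2.resize(manip.grab_frame("scene")[130:260,230:380,::-1],None,fx=4.5,fy=4.5,interpolation=2))
E
```

```text
time: 13.05
eef_pos: [629.9, -165.6, 76.6]
tcp_rot: [0.659, 0.752, 0.001, 0.001]
force: [-0.3, 0.7, 0.4]
finger_gap: -0.4
grip_force: 0.0
t 13.05 pos [ 629.9 -165.6   76.6] standxy [  -0.6 -189. ] F [-0.3  0.7  0.4] gap -0.4 J [-0.01  0.64  0.28  1.68 -0.22  0.85  0.5 ]
d [28.   0.6  0.6] rv [ 0.004 -0.    -0.   ]
```

View pics/s7.png

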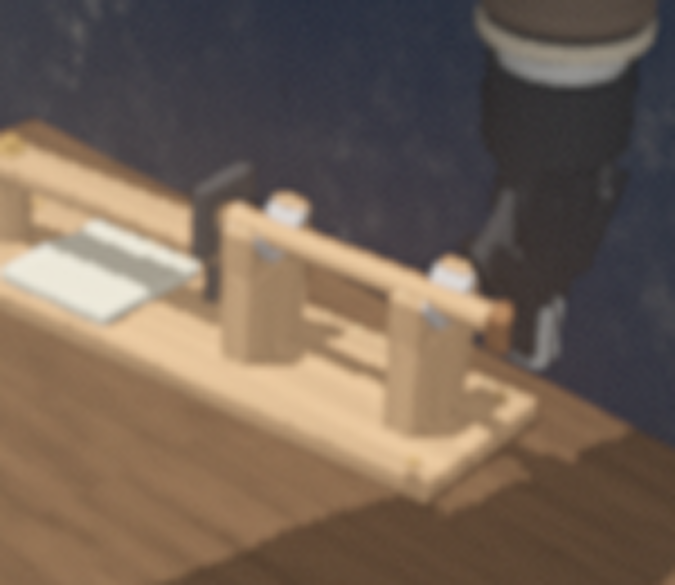

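The bolt has slid forward, and its tip at about (225,205) is reaching the eye plate. I've used all my views, so I'll continue on force and numbers.

To row units: 22 mm is 0.022, 10 mm is 0.01.

```bash
python3 nudge.py '[[[0.002,0.0005,0,0,0,0],[0.004,0.0005,0,0,0,0],[0.006,0.0005,0,0,0,0],[0.008,0.0005,0,0,0,0],[0.01,0.0005,0,0,0,0],[0.012,0.0005,0,0,0,0],[0.014,0.0005,0,0,0,0],[0.016,0.0005,0,0,0,0],[0.018,0.0005,0,0,0,0],[0.02,0.0005,0,0,0,0],[0.022,0.0005,0,0,0,0],[0.023,0.0005,0,0,0,0],[0.023,0.0005,0,0,0,0]]]'; python3 go.py s 0 -161 76 0
```

```text
time: 14.18
eef_pos: [627.5, -143.0, 76.6]
tcp_rot: [0.659, 0.752, 0.001, 0.001]
force: [0.2, -0.2, -0.6]
finger_gap: -0.2
grip_force: 0.0
t 14.18 pos [ 627.5 -143.    76.6] standxy [   0.  -166.3] F [ 0.2 -0.2 -0.6] gap -0.2 J [-0.04  0.62  0.28  1.7  -0.22  0.84  0.47]
d [ 5.3 -0.   0.6] rv [ 0.004  0.    -0.   ]
```

To row units: 6 mm is 0.006, 4.5 mm is 0.0045.

```bash
python3 nudge.py '[[[0.0015,0,0,0,0,0],[0.003,0,0,0,0,0],[0.0045,0,0,0,0,0],[0.006,0,0,0,0,0],[0.006,0,0,0,0,0]]]'; python3 go.py s 0 -161 76 0
```

```text
time: 14.6
eef_pos: [626.7, -137.3, 76.7]
tcp_rot: [0.659, 0.752, 0.001, 0.001]
force: [0.1, 0.5, 0.8]
finger_gap: 0.1
grip_force: 0.0
t 14.6 pos [ 626.7 -137.3   76.7] standxy [  -0.  -160.5] F [0.1 0.5 0.8] gap 0.1 J [-0.05  0.62  0.28  1.71 -0.22  0.84  0.46]
d [-0.5  0.   0.7] rv [ 0.004  0.    -0.   ]
```

To row units: 3 mm is 0.003, 2 mm is 0.002.

```bash
python3 nudge.py '[[[0.001,0,0,0,0,0],[0.002,0,0,0,0,0],[0.003,0,0,0,0,0],[0.003,0,0,0,0,0]]]'; python3 go.py s 0 -161 76 0
```

```text
time: 14.93
eef_pos: [626.6, -137.2, 76.8]
tcp_rot: [0.66, 0.752, 0.001, 0.003]
force: [2.0, -7.5, -2.8]
finger_gap: -0.0
grip_force: 3.8
t 14.93 pos [ 626.6 -137.2   76.8] standxy [-1.000e-01 -1.604e+02] F [ 2.  -7.5 -2.8] gap -0.0 J [-0.06  0.62  0.28  1.71 -0.22  0.83  0.45]
d [-0.6  0.1  0.8] rv [ 0.005  0.004 -0.002]
```

It hit a firm stop at y = -160.4 (predicted home -161). Backing off and checking the head position numerically.

The manual's scale: shifts go in m. Converting my numbers, -20 mm is -0.02, -100 mm is -0.1.

```bash
python3 nudge.py '[[[-0.005,0,0,0,0,0],[-0.025,0,0,0,0,0],[-0.05,0,0,0,0,0],[-0.065,0,-0.02,0,0,0],[-0.065,0,-0.06,0,0,0],[-0.065,0,-0.1,0,0,0],[-0.065,0,-0.1,0,0,0],[-0.065,0,-0.1,0,0,0],[-0.065,0,-0.1,0,0,0]]]'; python3 go.py s 0 -161 76 0; python3 - <<'E'
from h import *
im=manip.grab_frame("scene")[:,:,::-1].copy();cv2.imwrite("pics/s8.png",im)
org=np.array([605.5,21.8]);d=np.array([-.1322,.9912]);xa=np.array([.9912,.1322])
S=lambda x,y,z:np.r_[org+xa*x+d*y,z]
h=cv2.cvtColor(im,cv2.COLOR_BGR2HSV).astype(int)
old=cv2.imread("pics/s6.png")
# head is darker brown/more saturated than saddles: sample along bolt top line (x=0,z=98 shank / 100 head)
for y in range(-215,70,6):
    u,v=proj("scene",S(-4,y,96));print(y,tuple(h[int(round(v)),int(round(u))]),end=" ")
E
```

```text
time: 15.68
eef_pos: [634.3, -198.4, 176.5]
tcp_rot: [0.659, 0.752, 0.002, 0.001]
force: [0.5, 0.2, -0.7]
finger_gap: -0.0
grip_force: 0.0
t 15.68 pos [ 634.3 -198.4  176.5] standxy [  -0.6 -222.1] F [ 0.5  0.2 -0.7] gap -0.0 J [ 0.02  0.55  0.31  1.56 -0.19  1.06  0.52]
d [ 61.1   0.2 100.5] rv [ 0.004 -0.    -0.   ]
-215 (np.int64(128), np.int64(30), np.int64(67)) -209 (np.int64(133), np.int64(34), np.int64(67)) -203 (np.int64(133), np.int64(34), np.int64(68)) -197 (np.int64(135), np.int64(30), np.int64(68)) -191 (np.int64(135), np.int64(23), np.int64(67)) -185 (np.int64(137), np.int64(26), np.int64(68)) -179 (np.int64(145), np.int64(23), np.int64(67)) -173 (np.int64(145), np.int64(24), np.int64(65)) -167 (np.int64(155), np.int64(22), np.int64(70)) -161 (np.int64(167), np.int64(23), np.int64(76)) -155 (np.int64(11), np.int64(100), np.int64(110)) -149 (np.int64(13), np.int64(122), np.int64(130)) -143 (np.int64(14), np.int64(122), np.int64(173)) -137 (np.int64(14), np.int64(120), np.int64(176)) -131 (np.int64(16), np.int64(92), np.int64(207)) -125 (np.int64(16), np.int64(80), np.int6
[... 826 characters left out ...]
) -17 (np.int64(16), np.int64(76), np.int64(230)) -11 (np.int64(16), np.int64(77), np.int64(229)) -5 (np.int64(16), np.int64(83), np.int64(231)) 1 (np.int64(17), np.int64(82), np.int64(231)) 7 (np.int64(16), np.int64(79), np.int64(232)) 13 (np.int64(16), np.int64(85), np.int64(212)) 19 (np.int64(15), np.int64(92), np.int64(164)) 25 (np.int64(13), np.int64(75), np.int64(109)) 31 (np.int64(10), np.int64(44), np.int64(86)) 37 (np.int64(9), np.int64(38), np.int64(93)) 43 (np.int64(15), np.int64(83), np.int64(169)) 49 (np.int64(15), np.int64(90), np.int64(181)) 55 (np.int64(12), np.int64(74), np.int64(124)) 61 (np.int64(9), np.int64(66), np.int64(101)) 67 (np.int64(9), np.int64(67), np.int64(99))
```

The head sits at y of about -150 to -136, and wood shows beyond the plate out to about y = 52, so the bolt is through the eye and home.

```bash
python3 -c "
from workcell import manip
print(manip.close_job())"
```

```text
the job is handed in; nothing more can be done
None
```

I handed the job in with the bar against its stop and the bolt pushed through the eye until its head met a firm stop at the rear saddle; the hand-in returned no verdict, and I did not re-check the tile or bottles at the end.

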